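# Park the index plunger of the brass-plated grinding head

## Robot

A 7-joint arm with a two-finger parallel gripper is mounted at the origin on the work surface. World frame = base frame: x ahead of the robot, y to its left, z up, the work surface at z = 0. Lengths are in m, angles in rad, forces in N, time in s.
With the tool pointing down it reaches from about 0.4 to 0.875 m from the base axis. Payload 6.5 kg.
Tool frame: the origin (TCP) lies between the finger pads; the fingertips stand 22 mm ahead of it and the grasp point (between the pads) lies 3 mm ahead of it; z points along the fingers, y is the line along which they close (so a half turn about z gives the same grasp; the last joint's range is limited). The gripper opens to 85 mm and grips with 20 to 120 N. Pads are 22 mm wide; open, the fingers measure 114 mm over their backs; the gripper's body (76 mm by 85 mm) begins 54 mm behind the grasp point. The pads swing forward as they close: fully open they stand 13 mm farther back than shut.
Start: joints at [1.217, 0.536, -0.004, 1.538, 0.003, 1.067, -0.071], TCP at [0.184, -0.623, 0.253] pointing down, gripper open.
Joint ranges: [-2.7, 2.7], [-0.37, 2.16], [-1.27, 1.26], [0.24, 2.4], [-1.31, 4.45], [0.19, 1.91], [-2.76, 2.76]. Speed limits (rad/s): [2.39, 2.39, 3.14, 3.14, 3.14, 3.14, 3.14].

## Interface

Orientations are given as a rotation vector (axis times angle).
In Python, from rig import env, imaging gives the robot as it stands (env), with the cameras (imaging).
- The arm moves only by the tool move_tool, called after "Request:" by a JSON object that holds its "api" and its "payload". Schema: {"type":"object","properties":{"segments":{"type":"array","items":{"type":"array","items":{"type":"array","items":{"type":"number"},"minItems":5,"maxItems":5},"minItems":1,"maxItems":8},"minItems":1,"maxItems":1},"squeeze":{"type":"number"},"only":{"type":"string"},"quiet":{"type":"boolean"},"lines":{"type":"string"}},"required":["segments"],"additionalProperties":false}. segments is a list that holds a single list of rows (three levels of brackets), with 1 to 8 rows, each of 5 numbers: dx, dy, dz in fractions of the full range, 1 being 60 cm, then a turn about the tool's z in a scale on which 1.0 is pi/2 rad, then the finger opening in m; each row is the pose to reach, as a shift and turn from the pose commanded when the call began, along the tool's axes at that moment; what a row does not reach only later rows make up. A row lasts 1/10 s, in which the tool goes at most 0.05 m and 0.15 rad, less where a joint would pass 70% of its speed; a pose out of reach is approached as far as the arm can. The fingers move at their own pace and stop on an object; squeeze is the grip in N (left out, the last holds). Time passes only in rows, so rows that do not move let the fingers close. The tool returns the time, the measured TCP pose, the force, the opening and the grip force at its end. only (a regular expression) keeps the lines of the reply that match it, lines (a string "A,B") keeps lines A to B, and quiet returns only ok. Input that does not fit is refused with a message, and nothing moves.
- env.observe(): the state, without advancing time (a new reading comes with each control period).
- imaging.grab_frame(name): name is "side" or "top"; returns a dict with "image" (420x560x3 uint8, red, green, blue), "fovy" (degrees; the focal length in pixels is half the picture's height over the tangent of half this angle, whatever the lens; pixels are square), "cx", "cy" (the principal point, pixels), "k1" (the pictures are not rectified: a ray, as slopes to the right and down, at radius r is drawn at 1 + k1 r^2 times it, then the intrinsics apply), "rvec" (rotation vector, rad) and "tvec" (3), from world to camera coordinates, as OpenCV has them. Camera axes: x right, y down, z forward; pixel columns grow to the right and rows downward; lengths in m; the calibration is good to about 2 mm. A picture is of the moment at which its call begins. There is no depth.
- env.sign_off(): hands the job in; it is judged then, once.
The state is a dict: "time_s": time; "joints": joint angles; "joint_vel": joint speeds; "tau": joint torques, N m; "tool_pos": TCP position; "tool_rot": TCP orientation; "wrist_force": force on the tool from outside, world axes, zero at the start; "ft_torque": the same for the moment, N m; "finger_gap": finger opening in m; "finger_force": force on a finger pad.
Only numpy, scipy, OpenCV 4.12 (cv2) and the standard library are available. Lean on these libraries where they do the work, as an engineer would, in place of code of your own. Each camera call takes 0.05 s, during which the arm holds its last target. There are 200 camera calls.

## Task

Two index heads stand on the grinder's bench. On the one with the brass disc, pull the red T-knob of its sprung index plunger straight up, twist it a quarter turn either way and let it down into the rest notch, so that it stays pulled out when you let go. Leave the plunger of the head with the dark steel disc as it is.

Things in the scene. Friction and masses are not known exactly. Their poses are not given: they have to be found in the camera images.
- brass_knob (a point): Centre of the red T-grip of the plunger on the head with the BRASS disc, on the plunger's vertical axis: a bar 42 mm long (point x), 14 thick (y), 28 high (z, up), its centre 114 mm above the bench as found. Below it 18 mm of bare 12 mm stem, then a 44 mm collar, top 82 mm above the bench. Along +x of the grip as found lie the 124 mm disc and, 60 mm away, a 36 mm collet, 86 mm high.
- brass_lift (a joint): How far that plunger is pulled up (m): 0 home in the disc, 0.024 upper stop. A spring and its weight pull it down with 5.5 N at 0, 11.5 N at 0.020. A cross bar on the stem lies in a slot of the collar: it turns freely only above 0.016, so pull to about 0.020. In the rest notch it reads about 0.012; on the rim between slot and notch, 0.016.
- brass_turn (a joint): Turn of that plunger about its vertical axis (rad): 0 as found, positive anticlockwise from above, stops at +-1.95. The rest notch lies a quarter turn (1.57) to either side and takes the bar anywhere from 1.2 to 1.9, so a twist of 1.4 is enough.
- steel_lift (a joint): How far the plunger of the OTHER head is pulled up (m): 0 is home, where it must stay. That head is the same in every way, red grip too, but has a DARK STEEL disc. Both heads are fixed to the bench on grey bases of 165 x 120 mm, one to the left and one to the right.

How it is judged:
By the outcome, as a careful person would: the job done as asked, in the order asked, and still so for the second after the job is handed in, with the robot touching nothing.
It also fails if it takes over 34 s, if anything falls off the work surface, if the arm or the gripper's body presses on something with over 40 N, if the wrist force passes 120 N, or if a joint passes its speed limit or range.

## Working session

There is one attempt and no reset: what is moved stays moved. The work goes in short steps, Python scripts to look and compute and a tool call to move; the robot and the scene stay as the last step left them, time stands still between calls to the robot, and variables do not carry over. Pictures are saved under pics/ and viewed, at most 10 in all, crops included, and the job is handed in when it is done.

```bash
ls; mkdir -p pics; cat > h.py <<'E'
import numpy as np, cv2
from rig import env, imaging
from scipy.spatial.transform import Rotation as R
def cam(f):
    im=f["image"];H=im.shape[0];fl=H/2/np.tan(np.radians(f["fovy"])/2)
    K=np.array([[fl,0,f["cx"]],[0,fl,f["cy"]],[0,0,1]])
    return K,np.array([f["k1"],0,0,0,0.]),R.from_rotvec(np.ravel(f["rvec"])).as_matrix(),np.ravel(f["tvec"])
def onplane(f,uv,z):
    K,d,Rm,t=cam(f);p=cv2.undistortPoints(np.array(uv,float).reshape(-1,1,2),K,d).reshape(-1,2)
    C=-Rm.T@t;D=np.c_[p,np.ones(len(p))]@Rm
    return C+D*((z-C[2])/D[:,2])[:,None]
def proj(f,P):
    K,d,Rm,t=cam(f);return cv2.projectPoints(np.array(P,float).reshape(-1,1,3),cv2.Rodrigues(Rm)[0],t,K,d)[0].reshape(-1,2)
def red(f):
    h=cv2.cvtColor(f["image"],cv2.COLOR_RGB2HSV)
    m=((h[...,0]<8)|(h[...,0]>172))&(h[...,1]>130)&(h[...,2]>60)
    return m.astype(np.uint8)
E
python3 - <<'E'
from h import *
for n in("top","side"):
    f=imaging.grab_frame(n);cv2.imwrite(f"pics/{n}0.png",f["image"][...,::-1])
    K,d,Rm,t=cam(f);print(n,-Rm.T@t,K[0,0],f["k1"])
    N,l,s,c=cv2.connectedComponentsWithStats(red(f))
    for i in range(1,N):
        if s[i,4]>30: print(s[i],c[i],onplane(f,c[i],.128))
s=env.observe();print(s["time_s"],s["tool_pos"],s["tool_rot"])
E
```

```text
pics
rig.py
top [0.41769762 0.00466021 0.89408628] 401.90968054271343 -0.10824032878639883
[377 174  12  23 187] [382.4171123  185.43850267] [[ 0.59619761 -0.20348806  0.128     ]]
[168 201  13  22 184] [174.01630435 211.92391304] [[0.55355164 0.20583662 0.128     ]]
[   0  364   48   56 2551] [ 22.98275186 392.73814191] [[0.20809844 0.50575004 0.128     ]]
side [0.52497549 0.56224226 0.6093883 ] 435.37283919107597 -0.11671565898500169
[276 128  21  18 284] [285.63028169 136.50352113] [[ 0.5970573  -0.18291461  0.128     ]]
[272 294  32  20 562] [287.44661922 303.386121  ] [[0.55564575 0.22057995 0.128     ]]
0.1 [ 0.18433378 -0.6227455   0.25248558] [-3.10752812e+00 -4.50411414e-01  5.63884137e-04]
```

View pics/top0.png

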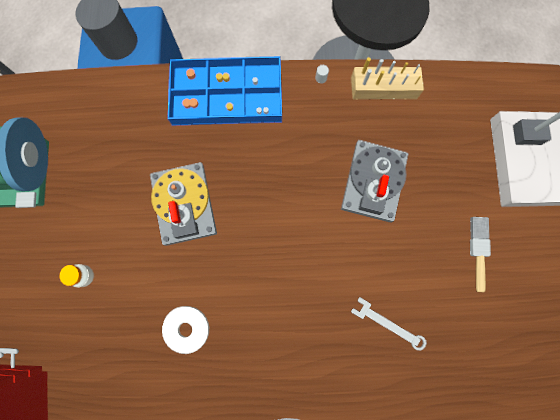

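View pics/side0.png

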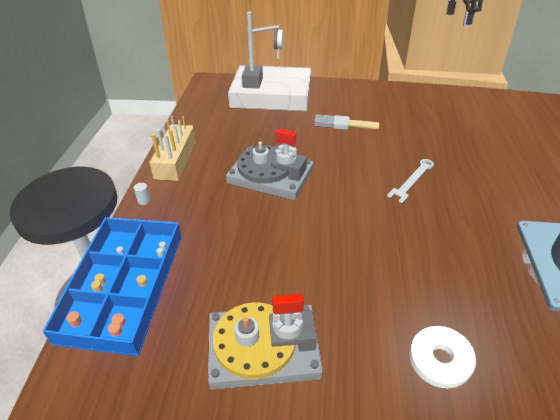

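The brass head is the left one: top-view grip at (174,212) with collet at about (176,188), side-view grip at (287,303) with collet at about (246,331). The steel head is on the right, with grips at (382,185) in top and (286,136) in side.

```bash
cat >> h.py <<'E'
def measure():
    out=[];c2=[]
    for n,lo in(("top",None),("side",None)):
        f=imaging.grab_frame(n);N,l,s,c=cv2.connectedComponentsWithStats(red(f))
        tgt=proj(f,[[.555,.207,.114]])[0]
        i=min((i for i in range(1,N) if s[i,4]>60),key=lambda i:np.linalg.norm(c[i]-tgt))
        out.append((f,c[i],(l==i)))
    A=[]
    for f,c,_ in out:
        K,d,Rm,t=cam(f);p=cv2.undistortPoints(c.reshape(1,1,2),K,d).ravel();A.append((np.c_[Rm,t],p))
    X=cv2.triangulatePoints(A[0][0],A[1][0],A[0][1],A[1][1]).ravel();return X[:3]/X[3],out
E
python3 - <<'E'
from h import *
X,o=measure();print("tri",X)
for f,c,m in o: print(c,m.sum(),onplane(f,c,.114))
t,s=o[0][0],o[1][0]
# top-edge of grip in side view: corners of red blob hull
for f,c,m in o:
    q=cv2.minAreaRect(np.argwhere(m)[:,::-1].astype(np.float32));print(q)
    q=cv2.approxPolyDP(cv2.convexHull(np.argwhere(m)[:,::-1].astype(np.int32)),2,True).reshape(-1,2);print(q.tolist())
# brass disc centre
for f in(t,s):
    h=cv2.cvtColor(f["image"],cv2.COLOR_RGB2HSV);m=((abs(h[...,0].astype(int)-23)<5)&(h[...,1]>140)&(h[...,2]>140)).astype(np.uint8)
    N,l,st,c=cv2.connectedComponentsWithStats(m);i=1+np.argmax(st[1:,4]);print(st[i],c[i])
    hull=cv2.convexHull(np.argwhere(l==i)[:,::-1].astype(np.int32));e=cv2.fitEllipse(hull);print(e,onplane(f,e[0],.05))
T=t["image"][150:260,130:240];S=s["image"][270:400,190:340]
a=cv2.resize(T,(390,390),interpolation=2);b=cv2.resize(S,(400,347),interpolation=2)
im=np.zeros((390,790,3),np.uint8);im[:,:390]=a;im[:347,390:]=b
cv2.imwrite("pics/crop.png",im[...,::-1])
print(R.from_rotvec(env.observe()["tool_rot"]).as_matrix().round(3))
E
```

```text
tri [0.55644381 0.20982621 0.11275496]
[174.01630435 211.92391304] 184 [[0.55603433 0.20951306 0.114     ]]
[287.43594306 303.40213523] 562 [[0.55654984 0.2106715  0.114     ]]
((173.91600036621094, 211.78799438476562), (21.913469314575195, 9.033716201782227), 79.69515228271484)
[[179, 222], [172, 221], [169, 202], [176, 203]]
((287.67626953125, 303.43853759765625), (18.378755569458008, 31.325366973876953), 84.80557250976562)
[[302, 310], [274, 313], [272, 298], [279, 295], [301, 294]]
[ 151  169   57   53 1470] [179.77755102 192.64353741]
((179.3160400390625, 196.2069854736328), (53.530372619628906, 57.23142623901367), 70.49485778808594) [[0.60140697 0.21536087 0.05      ]]
[ 213  302   82   77 3223] [249.6233323  344.30871859]
((253.8186798095703, 340.0501708984375), (76.19315338134766, 82.00778198242188), 79.75669860839844) [[0.60311072 0.23427663 0.05      ]]
[[ 0.959  0.284 -0.   ]
 [ 0.284 -0.959  0.001]
 [-0.    -0.001 -1.   ]]
```

View pics/crop.png

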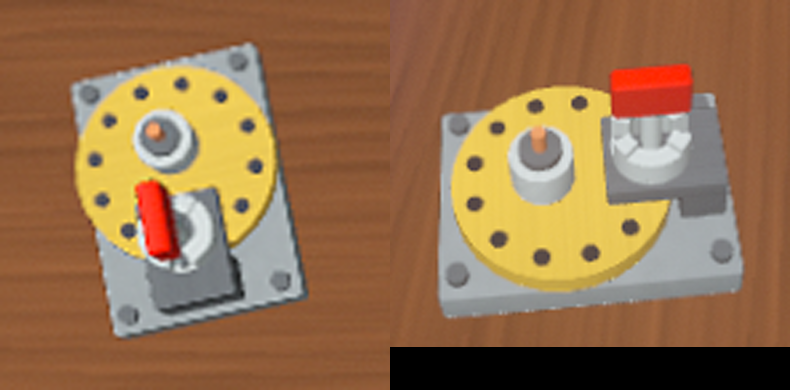

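```bash
python3 - <<'E'
from h import *
f=imaging.grab_frame("top")
k=110/390
a=onplane(f,[[130+118*k,150+335*k],[130+72*k,150+85*k],[130+305*k,150+295*k],[130+255*k,150+45*k]],.03)
print(a, [np.degrees(np.arctan2(*(a[j+1]-a[j])[1::-1])) for j in(0,2)])
b=onplane(f,[[169,202],[172,221],[176,203],[179,222]],.128)
print([np.degrees(np.arctan2(*(b[j]-b[j+1])[1::-1])) for j in(0,2)])
o=env.observe();Rm=R.from_rotvec(o["tool_rot"]).as_matrix()
for P in([.5,-.25,.25],[.5563,.2098,.20],[.5563,.2098,.117]): print(Rm.T@(np.array(P)-o["tool_pos"]))
E
```

```text
[[0.49997611 0.25418765 0.03      ]
 [0.65837628 0.28688303 0.03      ]
 [0.52177745 0.13916657 0.03      ]
 [0.68081488 0.17083881 0.03      ]] [np.float64(11.662632786283504), np.float64(11.263071367086226)]
[np.float64(9.875601349891998), np.float64(9.700110947709021)]
[ 0.40848459 -0.26806507  0.00305952]
[ 0.59300312 -0.69292318  0.05340066]
[ 0.59300852 -0.69285419  0.13640063]
```

The rows are not in the units I measure in: shifts go in shares of 60 cm and turns go in shares of pi/2 rad. I convert before sending: 0.34 m is 0.5667, 0.3 m is 0.5, 0.096 rad is 0.0611.

Request:
{"api": "move_tool", "payload": {"segments": [[[0.0833,-0.05,0,0,0.085],[0.1667,-0.1,0,0,0.085],[0.2333,-0.15,0,0,0.085],[0.3,-0.2,0,0,0.085],[0.3667,-0.25,0,0.0611,0.085],[0.4333,-0.3,0,0.0611,0.085],[0.5,-0.35,0,0.0611,0.085],[0.5667,-0.4,0,0.0611,0.085]]], "squeeze": 40}}

```text
time_s: 1.05
tool_pos: [0.4334, -0.3082, 0.2535]
tool_rot: [3.127, 0.301, 0.0]
wrist_force: [0.6, -0.9, -0.9]
finger_gap: 0.0851
finger_force: 0.0
```

```bash
python3 - <<'E'
from h import *
o=env.observe();Rm=R.from_rotvec(o["tool_rot"]).as_matrix()
print(o["joints"],Rm.round(3)[:,0])
for P in([.5563,.2098,.20],): print(Rm.T@(np.array(P)-o["tool_pos"]))
E
```

```text
[ 0.63033642  0.33927124 -0.11986791  1.8466263   0.04882846  0.95812138
 -0.89000986] [0.982 0.19  0.   ]
[ 0.21930571 -0.48509387  0.05334163]
```

Converted, -0.32 m is -0.5333, -0.24 m is -0.4.

Request:
{"api": "move_tool", "payload": {"segments": [[[0.0333,-0.0667,0,0,0.085],[0.0667,-0.1333,0,0,0.085],[0.1,-0.2,0,0,0.085],[0.1333,-0.2667,0,0,0.085],[0.1667,-0.3333,0,0,0.085],[0.2,-0.4,0,0,0.085],[0.2333,-0.4667,0,0,0.085],[0.2667,-0.5333,0,0,0.085]]]}}

```text
time_s: 1.85
tool_pos: [0.5288, 0.0364, 0.2534]
tool_rot: [3.127, 0.3, 0.001]
wrist_force: [-0.1, -0.3, -0.2]
finger_gap: 0.0852
finger_force: 0.0
```

Request:
{"api": "move_tool", "payload": {"segments": [[[0.0333,-0.0667,0,0,0.085],[0.0667,-0.1333,0,0,0.085],[0.0917,-0.2,0,0,0.085],[0.0917,-0.25,0,0,0.085],[0.0917,-0.25,0,0,0.085],[0.0917,-0.25,0,0,0.085]]]}}

```text
time_s: 2.45
tool_pos: [0.5537, 0.1928, 0.2531]
tool_rot: [3.127, 0.303, -0.001]
wrist_force: [1.2, -0.6, -0.1]
finger_gap: 0.0848
finger_force: 0.0
```

```bash
python3 - <<'E'
from h import *
o=env.observe();Rm=R.from_rotvec(o["tool_rot"]).as_matrix()
print(o["joints"],Rm.round(3)[:,0])
X,_=measure();print(X)
for P in([.5563,.2098,.117],): print(Rm.T@(np.array(P)-o["tool_pos"]))
E
```

```text
[-0.17129595  0.44949892 -0.32093749  1.69815604  0.16177672  1.02055196
 -1.92495449] [ 0.981  0.192 -0.   ]
[0.55641469 0.20977096 0.11269211]
[ 0.00590349 -0.01626174  0.13605164]
```

Converted, 0.135 m is 0.225, 0.13 m is 0.2167.

Request:
{"api": "move_tool", "payload": {"segments": [[[0.01,-0.0267,0.0333,0,0.06],[0.01,-0.0267,0.1,0,0.06],[0.01,-0.0267,0.15,0,0.06],[0.01,-0.0267,0.1917,0,0.06],[0.01,-0.0267,0.2167,0,0.06],[0.01,-0.0267,0.225,0,0.06],[0.01,-0.0267,0.225,0,0.06],[0.01,-0.0267,0.225,0,0.06]]]}}

```text
time_s: 3.35
tool_pos: [0.5577, 0.2095, 0.1195]
tool_rot: [-3.127, -0.3, -0.003]
wrist_force: [-0.3, 0.9, 0.7]
finger_gap: 0.0597
finger_force: 0.0
```

```bash
python3 - <<'E'
from h import *
o=env.observe();Rm=R.from_rotvec(o["tool_rot"]).as_matrix()
print(Rm.T@(np.array([.5563,.2098,.117])-o["tool_pos"]))
for n in("top","side"):
    f=imaging.grab_frame(n);c=proj(f,[[.5563,.2098,.114]])[0].astype(int)
    im=f["image"][c[1]-60:c[1]+60,c[0]-60:c[0]+60];cv2.imwrite(f"pics/{n}1.png",cv2.resize(im,(360,360))[...,::-1])
cv2.imwrite("pics/both1.png",np.hstack([cv2.imread("pics/top1.png"),cv2.imread("pics/side1.png")]))
E
```

```text
[-0.00135849 -0.00061104  0.00251598]
```

View pics/both1.png

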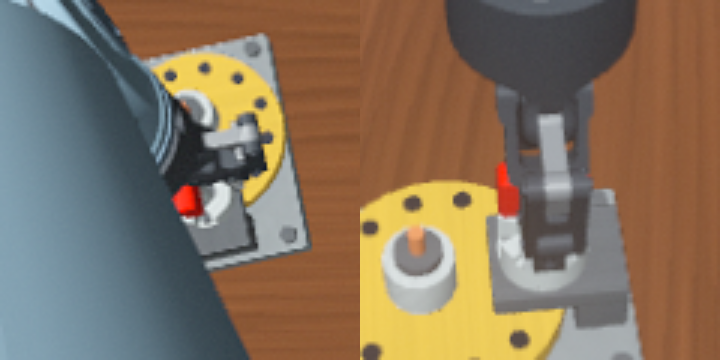

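The side view shows the fingers straddling the red grip: the near finger is at crop (555,220), with red showing on its left at (507,190). The offset matches the finger's yaw. I'll close now.

Converted, 0.002 m is 0.0033.

Request:
{"api": "move_tool", "payload": {"segments": [[[0,0,0.0033,0,0.03],[0,0,0.0033,0,0.0],[0,0,0.0033,0,0.0],[0,0,0.0033,0,0.0],[0,0,0.0033,0,0.0],[0,0,0.0033,0,0.0]]], "squeeze": 60}}

```text
time_s: 4.05
tool_pos: [0.5569, 0.2093, 0.1165]
tool_rot: [3.127, 0.301, 0.0]
wrist_force: [-0.3, -0.7, 3.8]
finger_gap: 0.0133
finger_force: 58.5
```

Gripped: the gap is about 14 mm. Now the pull.

Converted, -0.02 m is -0.0333, -0.015 m is -0.025.

Request:
{"api": "move_tool", "payload": {"segments": [[[0,0,-0.0083,0,0],[0,0,-0.0167,0,0],[0,0,-0.025,0,0],[0,0,-0.0333,0,0],[0,0,-0.0333,0,0],[0,0,-0.0333,0,0]]]}}

```text
time_s: 4.65
tool_pos: [0.5566, 0.2092, 0.136]
tool_rot: [3.127, 0.301, -0.001]
wrist_force: [1.7, 0.7, -10.6]
finger_gap: 0.0132
finger_force: 58.5
```

```bash
python3 - <<'E'
from h import *
for n in("side",):
    f=imaging.grab_frame(n);m=red(f);N,l,s,c=cv2.connectedComponentsWithStats(m)
    for i in range(1,N):
        if s[i,4]>30: print(s[i],c[i])
print(proj(f,[[.5563,.2098,.114],[.5563,.2098,.134]]))
E
```

```text
[272 287   9  19 139] [275.51079137 296.20143885]
[[287.67575294 302.89640367]
 [287.71890447 294.13468004]]
```

The plunger followed: red has risen about 8 px (around 20 mm), and the spring pull is about 11 N. Next, the anticlockwise twist (negative about the tool's downward z).

Converted, -0.75 rad is -0.4775.

Request:
{"api": "move_tool", "payload": {"segments": [[[0,0,0,-0.0637,0],[0,0,0,-0.1401,0],[0,0,0,-0.2165,0],[0,0,0,-0.2928,0],[0,0,0,-0.3692,0],[0,0,0,-0.4456,0],[0,0,0,-0.4775,0],[0,0,0,-0.4775,0]]]}}

```text
time_s: 5.5
tool_pos: [0.5566, 0.2092, 0.1358]
tool_rot: [-2.799, -1.425, 0.001]
wrist_force: [1.7, 2.2, -10.6]
finger_gap: 0.0133
finger_force: 58.4
```

```bash
python3 -c "
from h import *
o=env.observe();print(o['joints'],o['ft_torque'],R.from_rotvec(o['tool_rot']).as_matrix()[:,0])"
```

```text
[-0.09269564  0.63988004 -0.47183141  1.75348415  0.37296118  0.83879849
 -1.36598914] [ 0.34924495 -0.62931096 -0.01282765] [ 5.88187211e-01  8.08724703e-01 -3.99569217e-04]
```

Converted, -0.8 rad is -0.5093.

Request:
{"api": "move_tool", "payload": {"segments": [[[0,0,0,-0.0637,0],[0,0,0,-0.1401,0],[0,0,0,-0.2165,0],[0,0,0,-0.2928,0],[0,0,0,-0.3692,0],[0,0,0,-0.4456,0],[0,0,0,-0.5093,0],[0,0,0,-0.5093,0]]]}}

```text
time_s: 6.3
tool_pos: [0.5566, 0.2091, 0.1359]
tool_rot: [-2.024, -2.402, 0.001]
wrist_force: [2.0, 1.8, -11.1]
finger_gap: 0.0128
finger_force: 58.5
```

```bash
python3 - <<'E'
from h import *
o=env.observe();x=R.from_rotvec(o['tool_rot']).as_matrix()[:,0];print(o['joints'],o['ft_torque'],np.degrees(np.arctan2(x[1],x[0])))
f=imaging.grab_frame("side");im=f["image"][230:370,210:370];cv2.imwrite("pics/side2.png",cv2.resize(im,None,fx=3,fy=3)[...,::-1])
E
```

```text
[ 0.03463184  0.68873951 -0.65875154  1.74564436  0.52353814  0.89073207
 -0.68226882] [ 0.3848904  -0.59973508  0.03917689] 99.75615354317864
```

View pics/side2.png

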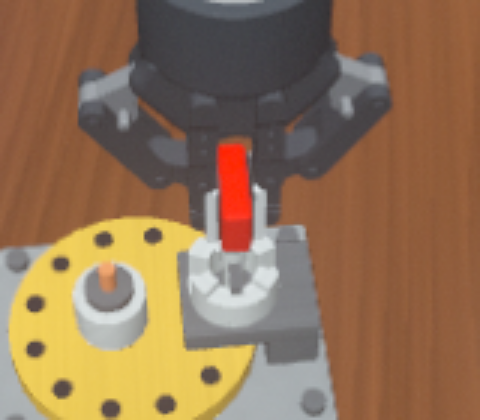

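The grip is end-on to the side camera at crop (234,195), turned a quarter turn with the gripper and still lifted. I'll let it down about 8 mm into the notch.

Converted, 0.0085 m is 0.0142, 0.008 m is 0.0133.

Request:
{"api": "move_tool", "payload": {"segments": [[[0,0,0.005,0,0],[0,0,0.01,0,0],[0,0,0.0133,0,0],[0,0,0.0142,0,0],[0,0,0.0142,0,0]]]}}

```text
time_s: 6.85
tool_pos: [0.5567, 0.2093, 0.1285]
tool_rot: [2.024, 2.402, -0.001]
wrist_force: [-2.1, -2.0, 3.1]
finger_gap: 0.0134
finger_force: 60.7
```

The load is now taken by the notch (force +3 N at a lift of about 0.012). Release and withdraw.

Request:
{"api": "move_tool", "payload": {"segments": [[[0,0,0,0,0.03],[0,0,0,0,0.05],[0,0,0,0,0.05],[0,0,0,0,0.05],[0,0,0,0,0.05]]]}}

```text
time_s: 7.35
tool_pos: [0.5569, 0.2094, 0.1278]
tool_rot: [2.024, 2.403, 0.0]
wrist_force: [0.0, 0.8, 0.4]
finger_gap: 0.0502
finger_force: 0.0
```

Request:
{"api": "move_tool", "payload": {"segments": [[[0,0,-0.0333,0,0.05],[0,0,-0.0833,0,0.05],[0,0,-0.1333,0,0.05],[0,0,-0.1833,0,0.05],[0,0.0667,-0.2167,0,0.05],[0,0.1333,-0.2167,0,0.05],[0,0.2,-0.2167,0,0.05],[0,0.2,-0.2167,0,0.05]]]}}

```text
time_s: 8.15
tool_pos: [0.6789, 0.2292, 0.2566]
tool_rot: [2.027, 2.399, 0.002]
wrist_force: [-0.6, -0.1, -1.2]
finger_gap: 0.05
finger_force: 0.0
```

```bash
python3 - <<'E'
from h import *
f=imaging.grab_frame("side");cv2.imwrite("pics/side3.png",f["image"][...,::-1]);m=red(f)
N,l,s,c=cv2.connectedComponentsWithStats(m)
for i in range(1,N):
    if s[i,4]>30: print(s[i],c[i])
print(proj(f,[[.5563,.2098,.114],[.5563,.2098,.126]]))
try:print(measure()[0])
except Exception as e:print(e)
E
```

```text
[276 129  21  17 283] [285.69611307 136.50883392]
[282 281  12  36 375] [287.47466667 298.128     ]
[[287.67575294 302.89640367]
 [287.70137657 297.69081262]]
[ 0.69804047 -0.40632627 -0.68329494]
```

View pics/side3.png

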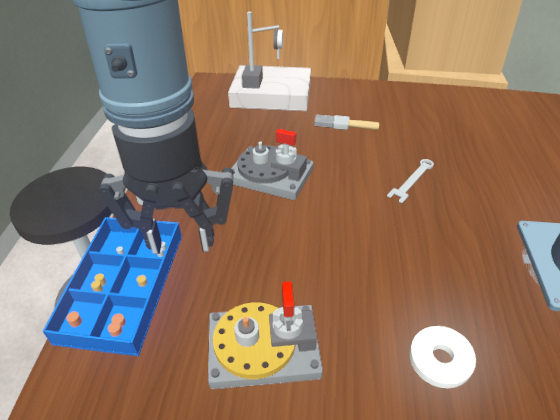

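The brass grip at (287,298) is turned a quarter turn and stands about 11–12 mm up, as expected in the notch. The steel grip at (286,136) has not moved, and the arm is clear.

```bash
python3 -c "
from rig import env, imaging
print(env.sign_off())"
```

```text
the job is handed in; nothing more can be done
None
```

The brass head's plunger is pulled up, turned a quarter turn anticlockwise and resting in its notch about 12 mm up. The steel head's plunger was left alone, and the job was handed in at about 8 s; no verdict was shown.

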